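# Open the tight parts jar in the carriage well

## Robot

A 6-joint arm with a two-finger parallel gripper is mounted at the origin on the work surface. World frame = base frame: x ahead of the robot, y to its left, z up, the work surface at z = 0. Lengths are in mm, angles in rad, forces in N, time in s.
With the tool pointing down it reaches from about 300 to 775 mm from the base axis. Payload 14.6 kg.
Tool frame: the origin (TCP) lies between the finger pads; the fingertips stand 25 mm ahead of it and the grasp point (between the pads) lies 6 mm ahead of it; z points along the fingers, y is the line along which they close (so a half turn about z gives the same grasp; the last joint's range is limited). The gripper opens to 94 mm and grips with 3 to 60 N. Pads are 16 mm wide; open, the fingers measure 119 mm over their backs; the gripper's body (75 mm by 177 mm) begins 78 mm behind the grasp point.
Start: joints at [-0.067, 0.3, 1.521, -0, 1.321, -0.067], TCP at [549.99, -0.002, 230.446] pointing down, gripper open.
Joint ranges: [-3.03, 3.03], [-0.79, 2.21], [0.23, 2.52], [-1.04, 4.18], [0, 3.07], [-2.55, 2.55]. Speed limits (rad/s): [2.22, 2.22, 2.57, 3.14, 3.14, 3.14].

## Interface

Orientations are given as [roll, pitch, yaw] about the fixed x, y, z axes, in that order (R = Rz(yaw) Ry(pitch) Rx(roll)).
In Python, from cell import manip gives the robot as it stands. The module is installed in compiled form; this text tells all that it offers.
- The arm moves only by the tool step_arm, never from a script. Its argument "series" is one flat list of numbers, 5 for each row, row after row: the shift along the world's x, y, z in mm, then the turn about the world's z in rad, then the closure, from 0 (fully open) to 1 (shut). In form: [dx, dy, dz, spin, jaw, dx, dy, dz, spin, jaw, ...]. A call has 1 to 20 rows; each row shifts and turns the commanded pose from where the row before left it; what a row does not reach is not made up. A row lasts 1/8 s, in which the tool goes at most 62.5 mm and 10.7 degrees, less where a joint would pass 70% of its speed; a pose out of reach is approached as far as the arm can. A call is refused whole if a number of a shift passes 62.5 or a number of a turn 0.188, either way. A call with a gripper value outside its range is refused whole. The fingers move at their own pace and stop on an object; "squeeze" is the grip in N (left out, the last holds). Time passes only in rows, so rows that do not move let the fingers close. It gives the time, the measured TCP pose, the force, the opening and the grip force at its end, in the units of the state.
- manip.read_state(): the state, without advancing time (a new reading comes with each control period).
- manip.camera(name): name is "scene" or "side" or "wrist"; returns (picture, depth): 420x560x3 uint8, blue, green, red; 420x560 float32, mm along the optical axis (not along the pixel's ray), 0 where there is no reading.
- manip.camera_info(name): a dict with "fovy" (degrees; the focal length in pixels is half the picture's height over the tangent of half this angle, whatever the lens; pixels are square), "cx", "cy" (the principal point, pixels), "eye" and "orientation" of the camera in the world. Camera axes: x right, y down, z forward; pixel columns grow to the right and rows downward; lengths in mm; the calibration is good to about 2 mm. A picture is of the moment at which its call begins: read the wrist's pose just before it. camera_info takes no time and is no camera call; for the wrist camera it gives the pose at the moment of the call.
- manip.sign_off(): hands the job in; it is judged then, once.
The state is a dict: "clock": time; "joints": joint angles; "qd": joint speeds; "effort": joint torques, N m; "eef_pos": TCP position; "eef_rot": TCP orientation; "wrist_force": force on the tool from outside, world axes, zero at the start; "moment": the same for the moment, N m; "finger_gap": finger opening in mm; "finger_force": force on a finger pad.
Only numpy, scipy, OpenCV 4.12 (cv2) and the standard library are available. Lean on these libraries where they do the work, as an engineer would, in place of code of your own. Each camera call takes 0.05 s, during which the arm holds its last target. There are 200 camera calls.

## Task

Gently stand the square glass jar of clock screws in the empty well of the sliding carriage, between the red cup and the metal tin, so that the square well keeps it from turning. Then unscrew its tight black lid anticlockwise, stop turning once the threads let go, and lift the lid straight up off the jar. Finish still holding the lid level over the open jar, about a finger's breadth clear of its mouth, with the jar down in its well and the cup, tin, dial and movement stand left in their places.

Things in the scene. Friction and masses are not known exactly. Their poses are not given: they have to be found in the camera images.
- jar_center (a point): clear glass jar, square part 54 x 54 mm and 62 mm high, then a sloping round shoulder and a round neck (47 mm, threads 54 mm across) up to the mouth, 94 mm above its underside; 0.15 to 0.3 kg. The point is on its axis 47 mm above its underside; z up, x and y square to the flat sides. It starts upright on the shelf, lid on, 99.5 mm high in all
- jar_mouth (a point): centre of the jar's mouth (top edge of the glass), same axes as jar_center. The jar with its lid on may be carried by the lid
- lid_center (a point): black ribbed round screw lid with a white line across its top, 60 mm across, 20 mm high, 90 g. The point is on its axis, half-way up; tight on the jar it is 89.5 mm above the jar's underside. Its x axis lies along the white line and, when tight, points 70 degrees clockwise (from above) of the jar's x axis
- lid_edge (a point): centre of the lid's lower edge (17.5 mm above the jar's square part when tight). Lug lid with a springy rubber liner: about 0.3 N m turns it, so grip it firmly (20 N or more); a free-standing jar just turns along. After about 60 degrees anticlockwise it has risen 2.5 mm and the threads let go; past about 90 degrees the lugs meet the next threads. Pulled up sooner it only lifts the jar
- well (a point): centre of the floor of the carriage's middle, empty well: a square pocket 59 x 59 mm, walls 20 mm high with the top 7 mm flared. Floor 36 mm above the shelf. x and y square to the walls, y along the brass rail, z up. The wooden carriage has three such wells in a row along y, 82 mm apart; 8 N of friction holds it where it is on its rail
- cup_center (a point): red plastic cup, 47 mm across, 48 mm high, standing in one outer well; the point is half-way up its axis
- tin_center (a point): round aluminium tin, 46 mm across, 42 mm high, standing in the other outer well; the point is half-way up its axis
- dial_center (a point): white porcelain clock dial lying flat on the shelf, 110 mm across, 6 mm thick; the point is its centre
- stand_foot (a point): chromed movement stand fixed to the shelf, foot 92 mm across, two posts 125 mm high with a blued arbor rod between them; the point is the centre of its foot on the shelf
Things that resemble listed ones, but are neither listed nor needed, are in the scene too. Of the things that look like the part that bears lid_center, the middle-sized one is meant.

How it is judged:
By the outcome, as a careful person would: the job done as asked, in the order asked, and still so for the second after the job is handed in, while the arm keeps its last pose, push and grip.
It also fails if it takes over 45 s, if anything falls off the work surface, if the arm or the gripper's body presses on something with over 40 N, if the wrist force passes 120 N, or if a joint passes its speed limit or range.

## Working session

There is one attempt and no reset: what is moved stays moved. The work goes in short steps, Python scripts to look and compute and a tool call to move; the robot and the scene stay as the last step left them, time stands still between calls to the robot, and variables do not carry over. Pictures are saved under pics/ and viewed, at most 10 in all, crops included, and the job is handed in when it is done.

Besides the shell and the picture viewer there is one more tool, called after "Request:" as a command line: name --argument value ..., lists and objects as JSON in quotes. step_arm: Moves the arm, as the interface text tells. Its arguments: {"type":"object","properties":{"series":{"type":"array"},"squeeze":{"type":"number"}},"required":["series"]}

```bash
mkdir -p pics
cat > h.py <<'E'
import numpy as np, cv2
from cell import manip
from scipy.spatial.transform import Rotation as R
def cam(n):
    i=manip.camera_info(n); p,d=manip.camera(n); return i,p,d
def rot(i):
    o=np.array(i["orientation"],float)
    return o if o.shape==(3,3) else R.from_euler('xyz',o).as_matrix()
def f(i): return 210/np.tan(np.radians(i["fovy"])/2)
def ray(i,uv):
    uv=np.atleast_2d(uv).astype(float)
    c=np.c_[(uv[:,0]-i["cx"])/f(i),(uv[:,1]-i["cy"])/f(i),np.ones(len(uv))]
    return c@rot(i).T
def onplane(i,uv,z):
    r=ray(i,uv); e=np.array(i["eye"]); return e+r*((z-e[2])/r[:,2])[:,None]
def cloud(i,d):
    v,u=np.mgrid[:420,:560]; return (np.array(i["eye"])+ray(i,np.c_[u.ravel(),v.ravel()])*d.ravel()[:,None]).reshape(420,560,3)
E
python3 - <<'E'
from h import *
import pickle
D={}
for n in("scene","side","wrist"):
    i,p,d=cam(n); D[n]=(i,p,d); print(n,i)
pickle.dump(D,open("d0.pkl","wb"))
cv2.imwrite("pics/a_scene.png",D["scene"][1]);cv2.imwrite("pics/a_side.png",D["side"][1]);cv2.imwrite("pics/a_wrist.png",D["wrist"][1])
print(manip.read_state())
E
```

```text
scene {'fovy': 43.69314383188404, 'cx': 282.65791843107087, 'cy': 214.39426611144705, 'eye': array([1389.96587636,  328.19541584,  833.19930997]), 'orientation': array([-2.25887549,  0.01029283,  2.02594366])}
side {'fovy': 47.858382700672735, 'cx': 278.2402035463802, 'cy': 211.69551824059107, 'eye': array([ 345.15942719, -771.15062605,  875.45813403]), 'orientation': array([-2.36021157, -0.00327869, -0.34333099])}
wrist {'fovy': 67.24678504421203, 'cx': 280.41609714104334, 'cy': 208.4568874634255, 'eye': array([548.73331434,  80.17268294, 384.44059436]), 'orientation': array([2.86212130e+00, 5.32422943e-04, 5.19922005e-04])}
{'clock': 0.15, 'joints': array([-6.66180964e-02,  3.00342253e-01,  1.52139922e+00,  7.65182444e-06,
        1.32069267e+00, -6.65589837e-02]), 'qd': array([-0.00039552, -0.00075706, -0.00064246,  0.00108389,  0.0007901 ,
        0.00125022]), 'effort': array([-2.50185103e-04, -5.31960297e+01, -3.52822959e+01,  7.07691838e-02,
        2.35654798e-02, -3.66386917e-05]), 'eef_pos': array([ 5.49838481e+02, -2.85290886e-04,  2.30033933e+02]), 'eef_rot': array([-3.14075352e+00, -6.33628859e-05,  1.57073529e+00]), 'wrist_force': array([-0.15289876,  0.20792971,  0.22927766]), 'moment': array([-0.0396762 ,  0.0504162 ,  0.00564194]), 'finger_force': 0.0, 'finger_gap': 94.13396069288463}
```

View pics/a_scene.png

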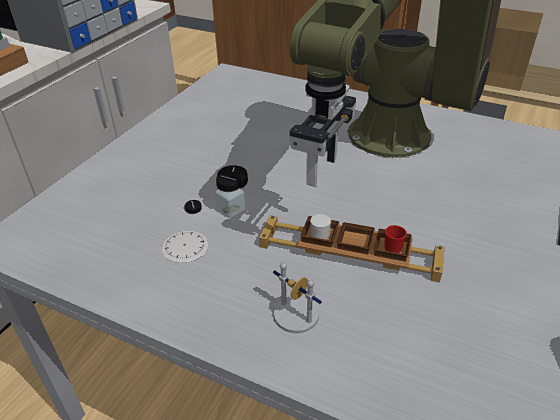

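View pics/a_side.png

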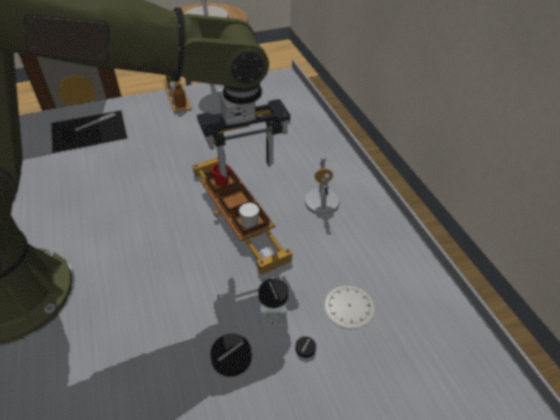

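The scene view shows the jar with its lid at (232,178), the carriage with the tin (320,226), empty well (356,238) and cup (395,240), the dial at (185,246) and the stand at (297,300). In the side view the jar lid is at (273,293), with decoy lids at (231,355), large, and (306,347), small.

Run:
```python
from h import *
import pickle
D=pickle.load(open("d0.pkl","rb"))
for n,pts in dict(scene=dict(jarlid=(232,178),cup=(395,232),tin=(320,219),well=(356,238),dial=(185,246),railL=(272,222),railR=(438,250),small=(193,206)),side=dict(lid=(273,293),big=(231,355),small=(306,347),cup=(221,172),tin=(249,212),well=(235,200),dial=(350,306),foot=(321,201))).items():
    i,p,d=D[n]; C=cloud(i,d)
    for k,(u,v) in pts.items(): print(n,k,C[v,u].round(0),p[v,u])
# jar lid top: points z 95..104 in the neighbourhood
for n in("scene","side"):
    i,p,d=D[n]; C=cloud(i,d); 
    u,v=(232,178) if n=="scene" else (273,293)
    W=C[v-40:v+40,u-40:u+40].reshape(-1,3); m=(W[:,2]>94)&(W[:,2]<106); W=W[m]
    (c,r)=cv2.minEnclosingCircle(W[:,:2].astype(np.float32)); print(n,len(W),c,r,W.mean(0))
```

```text
scene jarlid [ 520. -242.  100.] [56 56 56]
scene cup [507. 163.  69.] [ 25  26 111]
scene tin [549.   1.  80.] [185 185 185]
scene well [525.  81.  34.] [ 76 111 156]
scene dial [ 691. -276.    6.] [187 190 191]
scene railL [ 554. -118.   32.] [ 78 136 164]
scene railR [479. 258.  29.] [ 78 138 167]
scene small [ 564. -337.   12.] [135 137 136]
side lid [ 521. -255.   98.] [48 51 52]
side big [ 413. -319.   29.] [20 18 19]
side small [ 560. -344.   14.] [67 67 68]
side cup [491.  -7. 220.] [72 71 83]
side tin [548.  -6.  79.] [184 187 188]
side well [538.  87.  37.] [ 53  89 131]
side dial [ 687. -283.    7.] [145 150 150]
side foot [757.  37.   9.] [102 102 101]
scene 327 (522.9598999023438, -247.68783569335938) 33.74602508544922 [ 526.80797664 -249.2366311    99.3210714 ]
side 649 (524.34619140625, -250.5113067626953) 31.367801666259766 [ 522.72811123 -252.08356562  100.18112537]
```

View pics/a_wrist.png

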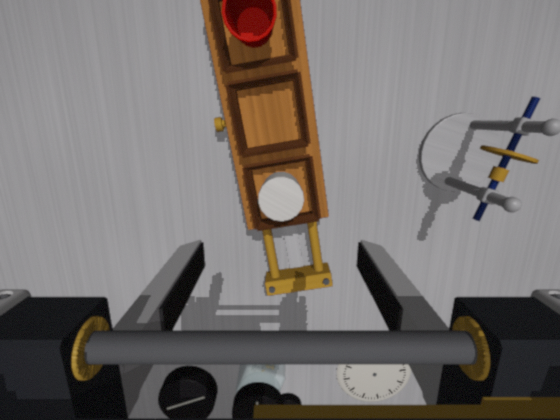

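The wrist view shows the empty well at (268,115), tin (281,198), cup (250,15) and the stand on the right. The point under the TCP maps to about the image centre, so I'll look straight down at the well, then at the jar.

Request:
step_arm --series '[-5, 20, 10, 0, 0, -8, 40, 16, 0, 0, -5, 21, 10, 0, 0, 0, 0, 0, 0, 0, 0, 0, 0, 0, 0]'

```text
clock: 0.78
eef_pos: [531.8, 81.0, 266.3]
eef_rot: [-3.141, 0.0, 1.571]
wrist_force: [0.8, -0.6, -0.2]
finger_gap: 94.0
finger_force: 0.0
```

Run:
```python
from h import *
import pickle
i,p,d=cam("wrist"); s=manip.read_state(); pickle.dump((i,p,d,s),open("well.pkl","wb")); print(s["eef_pos"],s["eef_rot"],i["eye"],s["clock"])
cv2.imwrite("pics/b_well.png",p)
```

```text
[531.91232378  80.67876037 266.15985889] [-3.14107158e+00  1.55426295e-04  1.57049271e+00] [530.63491297 161.2132453  420.79751861] 0.825
```

Request:
step_arm --series '[0, -30, 0, 0, 0, 0, -60, -6, 0, 0, 0, -60, -10, 0, 0, 0, -60, -10, 0, 0, 0, -60, -10, 0, 0, -4, -41, 0, 0, 0, -3, -20, 0, 0, 0, 0, 0, 0, 0, 0, 0, 0, 0, 0, 0]'

```text
clock: 1.95
eef_pos: [525.2, -248.9, 230.6]
eef_rot: [3.141, -0.0, 1.572]
wrist_force: [-0.1, 0.2, 0.1]
finger_gap: 94.0
finger_force: 0.0
```

Run:
```python
from h import *
import pickle
i,p,d=cam("wrist"); s=manip.read_state(); pickle.dump((i,p,d,s),open("jar.pkl","wb")); print(s["eef_pos"],s["eef_rot"],i["eye"],s["clock"])
a=pickle.load(open("well.pkl","rb"))[1]
v=cv2.hconcat([a[:,100:460],p[:,100:460]]);cv2.imwrite("pics/b_both.png",v)
```

```text
[ 525.30358852 -248.72895388  230.62218729] [ 3.14139044e+00 -5.36743975e-05  1.57211558e+00] [ 523.92524416 -168.69310503  385.0396655 ] 2.0
```

View pics/b_both.png

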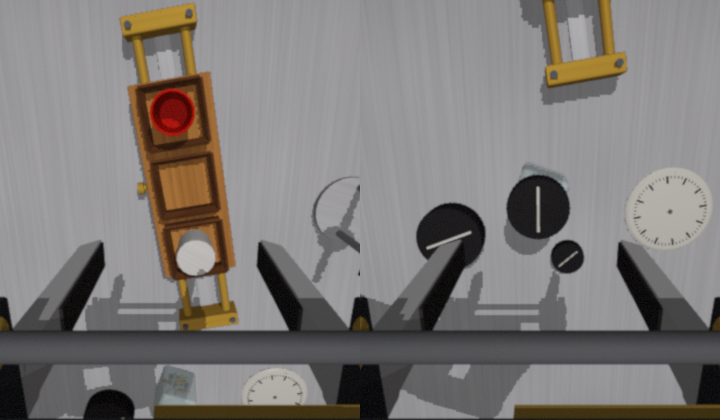

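Left: the well is centred near (185,185), with the carriage tilted about 8-10°. Right: the jar lid is at (538,207) in the strip with its line nearly vertical, and the glass sits at about −20°. Next is measuring both precisely.

Run:
```python
from h import *
import pickle
i,p,d,s=pickle.load(open("well.pkl","rb")); C=cloud(i,d)
box=lambda c:(abs(C[...,0]-531)<75)&(abs(C[...,1]-81)<150)
m=box(0)&(C[...,2]>50)&(C[...,2]<60)&(p[...,2]>p[...,0]*1.3)
print("wall top z",np.median(C[...,2][m]),m.sum())
n,l,st,_=cv2.connectedComponentsWithStats(m.astype(np.uint8)); m=l==1+np.argmax(st[1:,4])
r=cv2.minAreaRect(C[m][:,:2].astype(np.float32)); print("outer",r)
# uv of mask on exact plane z=56
v,u=np.nonzero(m); P=onplane(i,np.c_[u,v],56)[:,:2]; print("outer plane",cv2.minAreaRect(P.astype(np.float32)))
# inner opening: contour holes
cs,h=cv2.findContours(cv2.morphologyEx(m.astype(np.uint8),cv2.MORPH_CLOSE,np.ones((3,3))),cv2.RETR_CCOMP,cv2.CHAIN_APPROX_NONE)
for c,hh in zip(cs,h[0]):
    if hh[3]>=0 and len(c)>60: print("hole",len(c),cv2.minAreaRect(onplane(i,c[:,0],56)[:,:2].astype(np.float32)))
fl=box(0)&(abs(C[...,2]-36)<4)&(np.hypot(C[...,0]-531,C[...,1]-81)<45)&(p[...,2]>p[...,0]*1.3)
v,u=np.nonzero(fl); print("floor",np.median(C[...,2][fl]),cv2.minAreaRect(onplane(i,np.c_[u,v],36)[:,:2].astype(np.float32)))
for nm,mm,z in(("cup",(p[...,2]>2.5*p[...,1])&(C[...,2]>70),84),("tin",(C[...,2]>73)&(C[...,2]<82)&(abs(p[...,2].astype(int)-p[...,0])<12)&(np.hypot(C[...,0]-549,C[...,1])<40),78)):
    v,u=np.nonzero(mm); print(nm,len(v),cv2.minEnclosingCircle(onplane(i,np.c_[u,v],z)[:,:2].astype(np.float32)))
i,p,d,s=pickle.load(open("jar.pkl","rb")); C=cloud(i,d)
near=np.hypot(C[...,0]-524,C[...,1]+250)<45
m=near&(C[...,2]>93)&(C[...,2]<106); v,u=np.nonzero(m); print("lid",np.median(C[...,2][m]),cv2.minEnclosingCircle(onplane(i,np.c_[u,v],99.5)[:,:2].astype(np.float32)))
w=m&(p.min(2)>110); v,u=np.nonzero(w); P=onplane(i,np.c_[u,v],99.5)[:,:2]; print("line",len(v),cv2.minAreaRect(P.astype(np.float32)),P.mean(0))
U,S,V=np.linalg.svd(P-P.mean(0)); print("ang",np.degrees(np.arctan2(V[0,1],V[0,0])))
```

```text
wall top z 55.097227707239824 4082
outer ((523.0732421875, 164.03021240234375), (74.66082000732422, 74.5691909790039), 9.639997482299805)
outer plane ((523.1480102539062, 164.00640869140625), (74.405517578125, 74.36231994628906), 9.616731643676758)
hole 218 ((523.095458984375, 164.2519989013672), (62.42707824707031, 63.02330780029297), 9.669114112854004)
floor 36.21406608805876 ((528.25244140625, 80.00874328613281), (77.45480346679688, 89.11837768554688), 9.513972282409668)
cup 676 ((521.7750854492188, -99.91958618164062), 288.8567810058594)
tin 1084 ((548.8037719726562, 3.0149245262145996), 23.54375648498535)
lid 100.09899860415743 ((521.695068359375, -250.42752075195312), 30.681894302368164)
line 140 ((522.5848388671875, -252.849609375), (29.26573371887207, 56.17570877075195), 41.41353988647461) [ 522.59695025 -252.39748136]
ang -82.58002116227873
```

Run:
```python
from h import *
import pickle
i,p,d,s=pickle.load(open("well.pkl","rb")); C=cloud(i,d)
m=(abs(C[...,0]-531)<75)&(abs(C[...,1]-81)<150)&(C[...,2]>50)&(C[...,2]<60)&(p[...,2]>p[...,0]*1.3)
n,l,st,ce=cv2.connectedComponentsWithStats(m.astype(np.uint8))
for k in range(1,n):
    if st[k,4]<300: continue
    q=(l==k).astype(np.uint8); v,u=np.nonzero(q); print("outer",st[k,4],cv2.minAreaRect(onplane(i,np.c_[u,v],56)[:,:2].astype(np.float32)))
    cs,h=cv2.findContours(q,cv2.RETR_CCOMP,cv2.CHAIN_APPROX_NONE)
    for c,hh in zip(cs,h[0]):
        if hh[3]>=0 and len(c)>60: print(" hole",cv2.minAreaRect(onplane(i,c[:,0],56)[:,:2].astype(np.float32)))
i,p,d,s=pickle.load(open("jar.pkl","rb")); C=cloud(i,d)
m=(np.hypot(C[...,0]-522,C[...,1]+250.5)<27)&(C[...,2]>93)
w=(m&(p.min(2)>90)).astype(np.uint8)
n,l,st,ce=cv2.connectedComponentsWithStats(w); k=1+np.argmax(st[1:,4]); v,u=np.nonzero(l==k)
P=onplane(i,np.c_[u,v],99.5)[:,:2].astype(np.float32); print(st[k],cv2.minAreaRect(P),P.mean(0),cv2.fitLine(P,cv2.DIST_L2,0,.01,.01).ravel())
# glass edge check: glass top area visible
```

```text
outer 1612 ((523.1480102539062, 164.00640869140625), (74.405517578125, 74.36231994628906), 9.616731643676758)
 hole ((523.36669921875, 164.22354125976562), (63.801063537597656, 63.7085075378418), 9.658103942871094)
outer 1342 ((536.8186645507812, 83.39075469970703), (74.41344451904297, 74.43154907226562), 9.652807235717773)
 hole ((536.5811157226562, 84.1236343383789), (64.37156677246094, 63.58260726928711), 10.011316299438477)
outer 987 ((550.5038452148438, 2.7697410583496094), (74.40331268310547, 74.33442687988281), 9.622709274291992)
[276 186   4  47 158] ((521.4520874023438, -251.60678100585938), (2.8466720581054688, 45.079288482666016), 0.009486946277320385) [ 521.6934 -249.6764] [ 1.4031383e-02 -9.9990153e-01  5.2169366e+02 -2.4967641e+02]
```

Well centre is (536.8, 83.4) at 9.6°. The lid is at (521.7, −250) and its line at ≈90.5°, so the jar is at ≈−19.5° and needs a +29° turn. Going down to grip the lid.

Request:
step_arm --series '[-3.5, -1, -20, 0, 0, 0, 0, -40, 0, 0, 0, 0, -40, 0, 0, 0, 0, -22, 0, 0, 0, 0, -9, 0, 0, 0, 0, -3.5, 0, 0, 0, 0, 0, 0, 0, 0, 0, 0, 0, 0.15, 0, 0, 0, 0, 0.25, 0, 0, 0, 0, 0.3, 0, 0, 0, 0, 0.34, 0, 0, 0, 0, 0.38, 0, 0, 0, 0, 0.45, 0, 0, 0, 0, 0.6, 0, 0, 0, 0, 0.6]' --squeeze 35

```text
clock: 3.88
eef_pos: [521.7, -251.1, 96.1]
eef_rot: [3.141, 0.0, 1.571]
wrist_force: [3.0, -0.2, 1.0]
finger_gap: 59.4
finger_force: 35.0
```

Request:
step_arm --series '[0, 0, 5, 0, 0.6, 0, 0, 15, 0, 0.6, 0, 0, 35, 0, 0.6, 0, 10, 35, 0, 0.6, 0, 25, 15, 0.05, 0.6, 2, 35, 0, 0.06, 0.6, 2, 40, 0, 0.06, 0.6, 3, 45, 0, 0.06, 0.6, 3, 45, 0, 0.06, 0.6, 3, 45, 0, 0.06, 0.6, 2, 40, 0, 0.06, 0.6, 0, 30, 0, 0.06, 0.6, 0, 15, 0, 0.038, 0.6, 0, 4, 0, 0, 0.6, 0, 0, 0, 0, 0.6]'

```text
clock: 5.75
eef_pos: [536.5, 82.3, 201.1]
eef_rot: [-3.142, 0.0, 2.077]
wrist_force: [-0.2, -1.1, -2.7]
finger_gap: 59.7
finger_force: 35.0
```

Run:
```python
from h import *
import pickle
D={n:cam(n) for n in("scene","side","wrist")}; s=manip.read_state(); pickle.dump((D,s),open("over.pkl","wb")); print(s["eef_pos"],s["eef_rot"],s["wrist_force"],s["finger_gap"],s["clock"])
a=cv2.resize(D["scene"][1][120:290,260:460],None,fx=2,fy=2); b=cv2.resize(D["side"][1][60:280,130:330],(309,340)); cv2.imwrite("pics/c.png",cv2.hconcat([a,b]))
cv2.imwrite("pics/cw.png",D["wrist"][1])
```

```text
[536.55039915  82.17263508 200.97519222] [-3.14149119e+00  7.60413956e-05  2.07737799e+00] [ 0.95527995 -0.90976558 -2.18582748] 60.121107119305634 5.9
```

View pics/c.png

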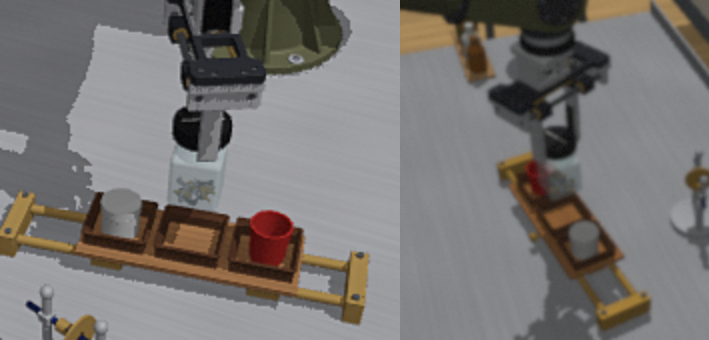

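View pics/cw.png

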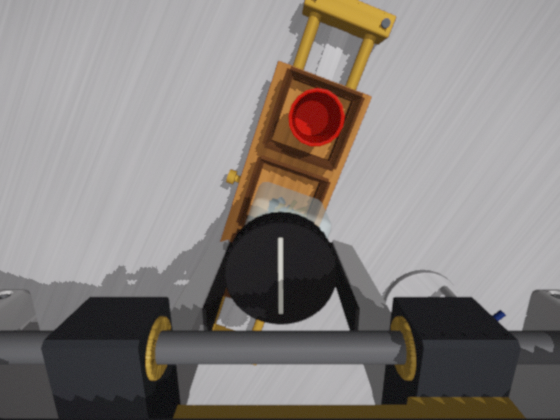

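The jar hangs upright over the middle well. In the wrist view the lid is centred at (281,267) with its line vertical. I'll check the held lid's centre and line angle against the TCP.

Run:
```python
from h import *
import pickle
D,s=pickle.load(open("over.pkl","rb"))
for n in("wrist","side","scene"):
    i,p,d=D[n]; C=cloud(i,d)
    m=(np.hypot(C[...,0]-536.5,C[...,1]-82.2)<36)&(C[...,2]>198)&(C[...,2]<210)&(p.max(2)<80)
    v,u=np.nonzero(m); z=np.median(C[...,2][m]); P=onplane(i,np.c_[u,v],204.4)[:,:2].astype(np.float32)
    print(n,len(v),z,cv2.minEnclosingCircle(P))
    if n=="wrist":
        w=(np.hypot(C[...,0]-536.5,C[...,1]-82.2)<27)&(C[...,2]>195)&(p.min(2)>90)
        v,u=np.nonzero(w); P=onplane(i,np.c_[u,v],204.4)[:,:2].astype(np.float32); L=cv2.fitLine(P,cv2.DIST_HUBER,0,.01,.01).ravel(); print(P.mean(0),np.degrees(np.arctan2(L[1],L[0])),len(P))
# recheck cup well in wrist view (walls at z 56) 
i,p,d=D["wrist"]; C=cloud(i,d)
m=(abs(C[...,0]-523)<50)&(abs(C[...,1]-164)<50)&(C[...,2]>50)&(C[...,2]<60)&(p[...,2]>p[...,0]*1.3)
n,l,st,_=cv2.connectedComponentsWithStats(m.astype(np.uint8))
k=1+np.argmax(st[1:,4]); v,u=np.nonzero(l==k); print(st[k],cv2.minAreaRect(onplane(i,np.c_[u,v],56)[:,:2].astype(np.float32)))
# side/scene estimate of carriage outer rects
for n in("side","scene"):
    i,p,d=D[n]; C=cloud(i,d)
    m=(abs(C[...,0]-537)<75)&(abs(C[...,1]-83)<150)&(C[...,2]>52)&(C[...,2]<60)&(p[...,2]>p[...,0]*1.3)&(p[...,1]>35)
    v,u=np.nonzero(m); print(n,cv2.minAreaRect(onplane(i,np.c_[u,v],56)[:,:2].astype(np.float32)))
```

```text
wrist 9129 205.22173627422202 ((535.4339599609375, 81.55436706542969), 32.91541290283203)
[557.019     47.578716] -58.46333 1839
side 332 205.5155676924452 ((536.9420776367188, 79.4205322265625), 40.37413024902344)
scene 236 204.45223453886678 ((543.4137573242188, 83.02648162841797), 32.901954650878906)
[ 262   66  103  105 2400] ((523.0320434570312, 164.0530548095703), (74.29695129394531, 74.39158630371094), 9.549738883972168)
side ((537.9337768554688, 84.2935791015625), (73.15727996826172, 239.041748046875), 9.653410911560059)
scene ((539.437255859375, 83.54278564453125), (74.53140258789062, 237.60653686523438), 9.649125099182129)
```

Run:
```python
from h import *
import pickle
D,s=pickle.load(open("over.pkl","rb")); i,p,d=D["wrist"]
w=np.zeros((420,560),np.uint8); w[225:325,265:297]=p[225:325,265:297].min(2)>100
n,l,st,ce=cv2.connectedComponentsWithStats(w); k=1+np.argmax(st[1:,4]); v,u=np.nonzero(l==k)
P=onplane(i,np.c_[u,v],205)[:,:2].astype(np.float32); L=cv2.fitLine(P,cv2.DIST_HUBER,0,.01,.01).ravel()
print(st[k],cv2.minAreaRect(P),P.mean(0),np.degrees(np.arctan2(L[1],L[0])))
i,p,d,_=pickle.load(open("jar.pkl","rb"))
```

```text
[278 237   5  77 349] ((535.2339477539062, 81.65076446533203), (2.123405694961548, 44.48702621459961), 29.126846313476562) [534.4708    83.236786] -60.49596
```

The jar is at 9.5° against the well's 9.6°, and the lid centre is ~1.5 mm short. I'll correct that and lower into the flare.

Request:
step_arm --series '[1.4, 1.6, -10, 0, 0.6, 0, 0, -18, 0, 0.6, 0, 0, -13, 0, 0.6, 0, 0, -6, 0, 0.6, 0, 0, -3, 0, 0.6, 0, 0, -3, 0, 0.6, 0, 0, -2, 0, 0.6, 0, 0, -2, 0, 0.6, 0, 0, 0, 0, 0.6]'

```text
clock: 7.02
eef_pos: [537.9, 84.6, 143.9]
eef_rot: [-3.142, -0.0, 2.079]
wrist_force: [0.3, -0.4, -3.0]
finger_gap: 59.7
finger_force: 35.0
```

Request:
step_arm --series '[0, 0, -2, 0, 0.6, 0, 0, -2, 0, 0.6, 0, 0, -2, 0, 0.6, 0, 0, -2, 0, 0.6, 0, 0, -1.5, 0, 0.6, 0, 0, -1, 0, 0.6, 0, 0, 0, 0, 0.6]'

```text
clock: 7.9
eef_pos: [537.9, 84.6, 133.4]
eef_rot: [-3.142, -0.0, 2.079]
wrist_force: [0.3, -0.2, -2.4]
finger_gap: 59.4
finger_force: 35.0
```

Request:
step_arm --series '[0, 0, -0.5, 0, 0.6, 0, 0, -0.5, 0, 0.6, 0, 0, 0, 0, 0.6, 0, 0, 0, 0, 0.6]'

```text
clock: 8.4
eef_pos: [537.9, 84.6, 132.5]
eef_rot: [3.142, -0.0, 2.079]
wrist_force: [0.2, 0.9, -2.5]
finger_gap: 59.3
finger_force: 35.0
```

Request:
step_arm --series '[0, 0, -0.4, 0, 0.6, 0, 0, -0.4, 0, 0.6, 0, 0, 0, 0, 0.6, 0, 0, 0, 0, 0.6]'

```text
clock: 8.9
eef_pos: [538.1, 84.6, 132.0]
eef_rot: [3.141, 0.0, 2.079]
wrist_force: [-0.3, -0.2, 2.1]
finger_gap: 59.9
finger_force: 35.0
```

Floor contact felt (2 N). Now I'll start unscrewing, following the thread's rise.

Request:
step_arm --series '[0, 0, 0, 0, 0.6, 0, 0, 0, 0.04, 0.6, 0, 0, 0, 0.06, 0.6, 0, 0, 0.25, 0.1, 0.6, 0, 0, 0.25, 0.1, 0.6, 0, 0, 0.25, 0.1, 0.6, 0, 0, 0.25, 0.1, 0.6, 0, 0, 0, 0, 0.6]' --squeeze 45

```text
clock: 9.9
eef_pos: [538.1, 84.3, 132.9]
eef_rot: [-3.141, 0.001, 2.578]
wrist_force: [0.5, -2.6, 4.6]
finger_gap: 59.7
finger_force: 45.0
```

```bash
cat > ln.py <<'E'
from h import *
i,p,d=cam("wrist"); s=manip.read_state(); z=s["eef_pos"][2]+3.7
print(s["eef_pos"],np.degrees(s["eef_rot"]),s["wrist_force"],s["moment"],s["clock"])
w=np.zeros((420,560),np.uint8); w[225:325,255:307]=p[225:325,255:307].min(2)>100
n,l,st,ce=cv2.connectedComponentsWithStats(w); k=1+np.argmax(st[1:,4]); v,u=np.nonzero(l==k)
P=onplane(i,np.c_[u,v],z)[:,:2].astype(np.float32); L=cv2.fitLine(P,cv2.DIST_HUBER,0,.01,.01).ravel()
print(st[k],"line",np.degrees(np.arctan2(L[1],L[0]))%180)
C=cloud(i,d); m=(abs(C[...,0]-523)<50)&(abs(C[...,1]-164)<50)&(C[...,2]>50)&(C[...,2]<60)&(p[...,2]>p[...,0]*1.3)
n,l,st,_=cv2.connectedComponentsWithStats(m.astype(np.uint8)); k=1+np.argmax(st[1:,4]); v,u=np.nonzero(l==k)
print("cupwell",cv2.minAreaRect(onplane(i,np.c_[u,v],56)[:,:2].astype(np.float32)))
import sys; cv2.imwrite(sys.argv[1],p)
E
python3 ln.py pics/d1.png
```

```text
[538.0881255   84.36783575 132.87637001] [-1.79995158e+02  4.47659531e-02  1.47642387e+02] [ 0.52782774 -1.88220402  3.90883565] [-0.59345859  0.01795984  0.12573204] 9.95
[277 237   7  77 386] line 147.71115
cupwell ((522.8102416992188, 163.95211791992188), (74.33027648925781, 74.3302993774414), 9.652984619140625)
```

Request:
step_arm --series '[0, 0, 0.25, 0.1, 0.6, 0, 0, 0.25, 0.1, 0.6, 0, 0, 0.25, 0.1, 0.6, 0, 0, 0.25, 0.1, 0.6, 0, 0, 0.25, 0.1, 0.6, 0, 0, 0, 0, 0.6]'

```text
clock: 10.7
eef_pos: [538.0, 84.6, 134.1]
eef_rot: [-3.142, 0.0, 3.078]
wrist_force: [-0.0, -0.8, 5.6]
finger_gap: 60.1
finger_force: 45.0
```

```bash
python3 ln.py pics/d2.png
```

```text
[538.07397913  84.62918261 134.18177715] [-1.79999126e+02  3.73834412e-02  1.76293368e+02] [-0.15767877 -0.78058344  5.93424534] [-0.31795923  0.01892876  0.10673568] 10.75
[278 238   5  76 372] line 176.4188
cupwell ((522.7102661132812, 163.8468017578125), (74.34757995605469, 74.33197021484375), 9.645833015441895)
```

Request:
step_arm --series '[0, 0, 0.25, 0.08, 0.6, 0, 0, 0.25, 0.08, 0.6, 0, 0, 0.1, 0.05, 0.6, 0, 0, 0, 0, 0.6]'

```text
clock: 11.25
eef_pos: [537.8, 84.5, 134.5]
eef_rot: [-3.142, -0.0, -2.997]
wrist_force: [-2.2, -1.0, 5.1]
finger_gap: 59.2
finger_force: 45.0
```

```bash
python3 ln.py pics/d3.png
```

```text
[537.83977141  84.55123089 134.56188518] [-1.79995797e+02 -6.55391062e-03 -1.71726689e+02] [-0.76937965 -2.14538825  4.58001764] [-0.28499446  0.25160237 -0.00776148] 11.3
[278 238   6  77 394] line 8.266556
cupwell ((512.1058959960938, 161.9737548828125), (52.840755462646484, 74.2987289428711), 9.624712944030762)
```

Total turn is 69° and the yaw moment has dropped to zero. I'll test with a small lift.

Request:
step_arm --series '[0, 0, 0.5, 0, 0.6, 0, 0, 0.5, 0, 0.6, 0, 0, 0.5, 0, 0.6, 0, 0, 0.5, 0, 0.6, 0, 0, 0.5, 0, 0.6, 0, 0, 0, 0, 0.6, 0, 0, 0, 0, 0.6]'

```text
clock: 12.18
eef_pos: [537.9, 84.6, 137.0]
eef_rot: [3.142, 0.0, -2.994]
wrist_force: [0.5, 0.4, -1.1]
finger_gap: 59.6
finger_force: 45.0
```

Run:
```python
from h import *
for k in range(1):
    s=manip.read_state(); print(s["wrist_force"],s["moment"],s["eef_pos"])
i,p,d=cam("scene"); a=cv2.resize(p[150:260,290:440],None,fx=4,fy=4,interpolation=cv2.INTER_CUBIC); cv2.imwrite("pics/e.png",a)
```

```text
[ 0.53881601  0.36305502 -1.14685942] [ 0.0640779  -0.11325528 -0.02353038] [537.88156692  84.61948055 137.00102959]
```

View pics/e.png

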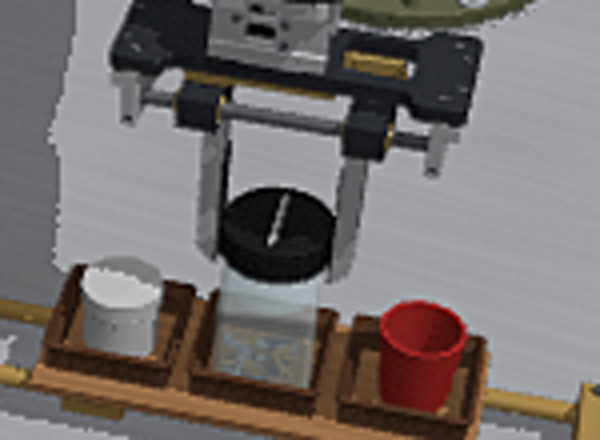

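The scene crop shows the jar seated in its well with the lid above, tin and cup in place. The 1.1 N of load is the lid alone, so it's free. Lifting straight up to ~16 mm clear.

Request:
step_arm --series '[0, 0, 1, 0, 0.6, 0, 0, 1.5, 0, 0.6, 0, 0, 2, 0, 0.6, 0, 0, 3, 0, 0.6, 0, 0, 4, 0, 0.6, 0, 0, 4, 0, 0.6, 0, 0, 4, 0, 0.6, 0, 0, 3, 0, 0.6, 0, 0, 2, 0, 0.6, 0, 0, 1, 0, 0.6, 0, 0, 0, 0, 0.6, 0, 0, 0, 0, 0.6, 0, 0, 0, 0, 0.6]'

```text
clock: 13.85
eef_pos: [537.8, 84.6, 162.4]
eef_rot: [-3.142, -0.0, -2.994]
wrist_force: [0.0, 0.7, -1.1]
finger_gap: 59.9
finger_force: 45.0
```

```bash
python3 ln.py pics/f_w.png
python3 - <<'E'
from h import *
i,p,d=cam("scene"); a=cv2.resize(p[130:260,290:440],None,fx=3.5,fy=3.5); C=cloud(i,d)
j,q,e=cam("side"); b=cv2.resize(q[110:260,170:300],(390,455)); cv2.imwrite("pics/f.png",cv2.hconcat([a,b])[:, :800])
E
```

```text
[537.87874071  84.59683141 162.43594255] [ 1.79998333e+02 -4.63313435e-03 -1.71568372e+02] [ 0.30509305 -0.28819948 -0.68979661] [ 0.125966   -0.04328132 -0.0557391 ] 13.9
[278 238   6  77 395] line 8.541723
cupwell ((517.137451171875, 162.87277221679688), (62.99284362792969, 74.30126190185547), 9.63653564453125)
```

```bash
python3 -c "
import cv2;a=cv2.imread('pics/f.png');print(a.shape)"
```

```text
(455, 800, 3)
```

View pics/f.png

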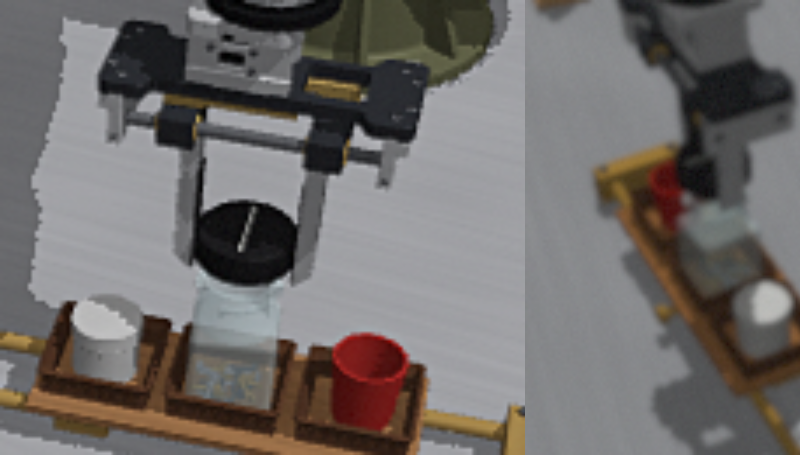

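The jar stays down in its well, and the lid is held level over its open mouth about 16 mm clear. Cup and tin are in their places. Handing in.

```bash
python3 -c "
from cell import manip
print(manip.sign_off())"
```

```text
the job is handed in; nothing more can be done
None
```

The job is handed in at about 14 s of the 45 s allowed: the jar stands in the middle well, its lid was unscrewed about 69° and is held level roughly 16 mm above the open mouth, with the cup and tin seen in place and the dial and stand never approached.

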